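# Apply extract to a test cassette under the reader's half-open shutter

### The job

Take the blue-handled applicator out of its stand and dip its tip in the blue extract cup, to about half the cup's depth. Then set the tip in the reader's port in front of the shutter's orange lip, push the sprung shutter back with it to half travel, never so far that the cassette's read window is bared, and finish while still gripping the applicator and holding the shutter there against its spring, tip over the sample well. Touch the reader only with the applicator, and leave the cup standing and everything else where it is.

Things in the scene. Friction and masses are not known exactly. Their poses are not given: they have to be found in the camera images.
- reader: strip reader, fixed: white box 200 (x) x 170 (y) mm, black rubber corners (top 90 mm up), purple top panel 85 mm above the table, purple hood on its rear (reader x from 9 to 95 mm, 104 mm wide, top at 113 mm). A 34 mm wide port runs along y = 0 from the front edge (x = -100 mm) to the hood. Origin: centre of the underside; x points from front to hood, the way the shutter opens; z up
- port_mouth (a point): point in the reader's open port, 20 mm in front of the shut lip's face, on the port's floor 79 mm above the table (reader x = -75 mm, y = 0). From the reader's front edge to the shut lip the port is open from above for 45 mm. A white cassette (70 x 20 x 5 mm, top at 84 mm, its front end at reader x = -51 mm) is seated in the port under the shutter
- shutter (a joint): travel of the aluminium shutter in m: 0 shut (where its spring keeps it), 0.048 fully open, 0.024 half; slides along the reader's +x into the hood, between black runners (y = +-19.5 mm, top at 92 mm). Takes about 1 N to start, then 100 N per m more: 3.4 N at half, 5.8 N fully open; let go, it shuts. The read window is bared past 0.034
- shutter_lip (a point): centre of the front face of the shutter's upright orange lip (28 mm wide, 4 mm thick, from 87 to 101 mm above the table; this point at 94 mm), at reader x = -55 mm when shut; moves with the shutter. Push on this face, along reader +x. At half travel the face is level with the yellow line on the panel either side of the port (reader x = -31 mm)
- sample_well (a point): centre of the grey sample well (14 x 9 mm oval, flat) on top of the seated cassette, 84 mm above the table, at reader x = -35 mm, y = 0: 20 mm behind the shut lip's face, hidden under the shut shutter; a tip 8 mm thick that bears against the lip stands right over it at half travel. Axes as the reader's
- blue_applicator: applicator to use, upright, tip down, in one of the stand's holes: round steel rod 8 mm thick, its end (the tip) rounded; blue collar 21 mm across, underside 70 mm above the tip's end; square blue handle 16 x 16 mm from 73 to 125 mm above it; about 35 g. Origin: the very end of the tip; z runs up to the handle; x, y square to the handle's faces
- blue_tip (a point): the very end of the blue applicator's tip (its origin)
- stand: applicator stand, fixed: white and grey rack, base 70 (x) x 160 (y) mm, 80 mm high, a row of three round holes 48 mm apart along its y, 12 mm across. Each applicator hangs in a hole by its collar, its tip 10 mm above the table, its handle from 83 to 135 mm above the table; lift it straight up by 75 mm or more to clear. Origin: centre of the underside
- blue_cup: blue plastic extract cup, loose, 70 to 150 g: open round cup 50 mm high, 52 mm across the rim, 46 mm at the foot, wall 3 mm, inner floor 4 mm above its underside. Origin: centre of the underside; z up
- blue_cup_rim (a point): centre of the blue cup's mouth, 50 mm above the table
- yellow_cup: extract cup like the blue one but yellow, loose (bystander)
- red_cup: extract cup like the blue one but red, loose (bystander)
- yellow_applicator: applicator like the blue one but with a yellow handle, in another hole of the stand (bystander)
- red_applicator: applicator like the blue one but with a red handle, in another hole of the stand (bystander)
- cassette0: loose white test cassette with a green mark, 20 (x) x 70 (y) x 5 mm, flat on the table behind the work (bystander); origin: centre of the underside
- cassette1: the same with a purple mark (bystander)
- flour_jar: closed glass jar, 72 mm across, 105 mm high, white cap, behind the work (bystander); origin: centre of the underside
- blades: grinder blade unit, a black disc 68 mm across and 24 mm high with steel blades up to about 40 mm (bystander); origin: centre of the underside

How it is judged (in metres and radians):
On the way, in this order (a step that is already met when the one before it is completed fails the run):
1. the gripped blue applicator's tip is in the blue cup, at least 15 mm below its rim (contact force between the fingers and blue_applicator above 1 N and horizontal distance between blue_tip and blue_cup_rim below 0.022 m and z of blue_tip in the frame of blue_cup between 0 and 0.035 m), for 0.2 s.
2. the gripped blue applicator has pushed the shutter to half travel (18 to 30 mm) (contact force between the fingers and blue_applicator above 1 N and value of joint shutter between 0.018 and 0.03 m and contact force between blue_applicator and reader above 1 N), for 0.3 s.
At the end, for the whole second after the job is handed in: The fingers grip the blue applicator, which presses on the shutter (over 1 N) and holds it still at 24 mm +-6 mm; its tip is within 10 mm sideways of the sample well and under 14 mm above it; fingers and arm clear of the reader; blue cup upright, it and all bystanders within 30 mm of their places (all of step 2 and velocity of joint shutter between -0.01 and 0.01 m/s and horizontal distance between blue_tip and sample_well below 0.01 m and z of blue_tip in the frame of sample_well below 0.014 m and contact force between each of the fingers, the arm and reader below 0.3 N and distance of each of blue_cup, yellow_applicator, red_applicator, yellow_cup, red_cup, cassette0, cassette1, flour_jar, blades from where it was at the start of the episode below 0.03 m and angle between blue_cup's own z axis and vertical below 0.15 rad); the arm keeps its last pose, push and grip.
It fails at once if the shutter is opened past 34 mm, so that the read window is bared (value of joint shutter above 0.034 m).
It fails at once if the fingers or the arm touch the reader (contact force between any of the fingers, the arm and reader above 1 N).
It fails at once if the blue cup is tipped or moved by more than 30 mm (angle between blue_cup's own z axis and vertical above 0.5 rad or distance of blue_cup from where it was at the start of the episode above 0.03 m).
It fails at once if a bystander (other applicator, other cup, cassette, jar or blade unit) is moved by more than 30 mm (distance of any of yellow_applicator, red_applicator, yellow_cup, red_cup, cassette0, cassette1, flour_jar, blades from where it was at the start of the episode above 0.03 m).
It also fails if it takes over 45 s, if anything falls off the work surface, if the arm or the gripper's body presses on something with over 40 N, if the wrist force passes 120 N, or if a joint passes its speed limit or range.

### The arm

A 7-joint arm with a two-finger parallel gripper is mounted at the origin on the work surface. World frame = base frame: x ahead of the robot, y to its left, z up, the work surface at z = 0. Lengths are in mm, angles in rad, forces in N, time in s.
With the tool pointing down it reaches from about 425 to 975 mm from the base axis. Payload 16.7 kg.
Tool frame: the origin (TCP) lies at the very end of the fingers, on their centre line; the grasp point (between the pads) lies 19 mm behind it (env.grasp_offset is the distance from the TCP to the grasp point, in mm); y points along the fingers, z is the direction in which the jaws open and shut, and the axes are right-handed (so a half turn about y gives the same grasp; the last joint's range is limited). The gripper opens to 85 mm and grips with 20 to 120 N. Pads are 22 mm wide; open, the fingers measure 114 mm over their backs; the gripper's body (76 mm by 85 mm) begins 54 mm behind the grasp point. The pads swing forward as they close: fully open they stand 13 mm farther back than shut.
Start: joints at [-1.488, 0.426, 0.074, 1.606, -0.034, 1.111, -0.067], TCP at [155.732, 656.752, 231.302] pointing down, gripper open.
Joint ranges: [-2.85, 2.85], [-0.5, 2.14], [-1.23, 1.37], [0.21, 2.46], [-1.02, 4.16], [0.16, 2.05], [-2.73, 2.73]. Speed limits (rad/s): [1.89, 1.89, 2.39, 2.39, 3.01, 3.01, 3.01].

### API

Orientations are given as a rotation vector (axis times angle).
In Python, from rig import env gives the robot as it stands. Calls block until the motion is done:
- env.move_ptp(position, orientation): joint-space move of the TCP to a pose.
- env.line_to(position, ori=None, rate=150): straight line of the TCP; ori=None keeps the orientation; rate is the mean speed in mm/s.
- env.set_joints(angles): joint-space move.
- env.gripper_to(opening, f_grip=None): finger opening in mm; f_grip is the grip in N (None keeps the last); returns when the fingers have stopped.
- env.dwell(seconds).
- env.solve_ik(position, orientation): joint angles nearest the present ones, or None.
- env.camera(name): name is "side" or "top" or "wrist"; returns the picture (400x640x3 uint8, red, green, blue); there is no depth.
- env.get_calibration(name): a dict with "intrinsics" (3x3 intrinsics, pixels), "origin" and "rotation" of the camera in the world; the wrist camera has in their place "hand_eye" (4x4, takes a point from camera to tool coordinates, whose origin is the TCP and whose axes are the tool frame's). Camera axes: x right, y down, z forward; pixel columns grow to the right and rows downward; lengths in mm; the calibration is good to about 2 mm. A picture is of the moment at which its call begins: read the wrist's pose just before it. get_calibration takes no time and is no camera call.
A pose or a line that the arm cannot do raises env.Unreachable and nothing moves.
- env.hand_in(): hands the job in, once; it reports no verdict.
Trained networks look in the newest picture that a camera, given by its name, has taken for a name from the list of things; names that differ only in an ending like _2 or _b are one class to them, and where a whole thing is asked for, a point or a joint stands for the part that bears it (a point fixed in the world has none). Each returns a list of dicts, best first, with "p" (0 to 1); they miss things now and then, are a little off and sometimes report something else, mostly with a low value. They report only what shows in the picture. A call takes as long as a camera call.
- env.boxes_of(camera, thing): "position" ([x, y, z] in mm, in world coordinates, good to about 4 mm: the middle of the surface that is visible of it).
- env.outline_of(camera, thing): "mask" (400x640 bool, what is visible of it).
- env.pinpoint(camera, thing): "position" ([x, y, z] in mm, in world coordinates, good to about 4 mm: a listed point, or the origin of a listed thing).
Readings, each from a call of its own:
- env.current_t(): time.
- env.current_joint_pos(): joint angles.
- env.current_joint_vel(): joint speeds.
- env.current_joint_efforts(): joint torques, N m.
- env.current_ee_pos(): TCP position.
- env.current_eef_rot(): TCP orientation.
- env.current_contact_force(): force on the tool from outside, world axes, zero at the start.
- env.current_moment(): the same for the moment, N m.
- env.current_grip_width(): finger opening in mm.
Only numpy, scipy, OpenCV 4.12 (cv2) and the standard library are available. Lean on these libraries where they do the work, as an engineer would, in place of code of your own. Each camera call takes 0.05 s, during which the arm holds its last target.

## Working session

There is one attempt and no reset: what is moved stays moved. The work goes in short steps, each a Python script; the robot and the scene stay as the last script left them, time stands still between calls to the robot, and variables do not carry over. Pictures are saved under pics/ and viewed, and the job is handed in when it is done.

```bash
mkdir -p pics; ls
python3 - <<'E'
from rig import env
import cv2
print(env.current_t(), env.current_ee_pos(), env.current_eef_rot(), env.current_grip_width(), env.grasp_offset)
for c in ["side","top"]:
    im=env.camera(c); cv2.imwrite(f"pics/{c}0.png",im[:,:,::-1])
    k=env.get_calibration(c); print(c,k)
    for th in ["blue_applicator","blue_tip","stand","blue_cup","blue_cup_rim","reader","port_mouth","shutter_lip","sample_well","yellow_applicator","red_applicator","yellow_cup","red_cup","flour_jar"]:
        r=env.pinpoint(c,th); print(th,[(round(d["p"],2),[round(float(v),1) for v in d["position"]]) for d in r[:2]])
print(env.current_t())
E
```

```text
pics
0.0 [155.64910412 656.36428153 230.59619981] [-1.56438402  0.18287545 -0.18279053] 85.26949545219699 18.700000000000003
side {'intrinsics': array([[390.51099633,   0.        , 320.69864553],
       [  0.        , 390.51099633, 204.09244446],
       [  0.        ,   0.        ,   1.        ]]), 'origin': array([326.13902529, 691.46278335, 573.4694055 ]), 'rotation': array([-0.56222945,  2.54005629, -1.36437825])}
blue_applicator []
blue_tip []
stand []
blue_cup [(0.93, [476.8, 68.2, 1.0])]
blue_cup_rim [(0.79, [481.1, 69.0, 45.4])]
reader [(0.59, [593.2, -243.8, -1.6])]
port_mouth [(0.94, [521.5, -244.4, 79.7])]
shutter_lip [(0.59, [538.7, -243.6, 89.8])]
sample_well [(0.77, [559.1, -243.4, 84.3])]
yellow_applicator [(0.58, [790.6, -83.8, -4.4])]
red_applicator []
yellow_cup [(0.74, [563.6, 109.2, 0.1]), (0.59, [593.8, -243.8, -3.4])]
red_cup [(0.64, [668.7, 85.1, 1.7])]
flour_jar [(0.59, [575.8, 271.7, 2.1]), (0.55, [790.3, 99.1, 1.4])]
top {'intrinsics': array([[448.87968533,   0.        , 318.70847763],
       [  0.        , 448.87968533, 189.45412083],
       [  0.        ,  
[... 161 characters left out ...]
plicator [(0.48, [567.1, 320.2, 13.7])]
blue_tip []
stand [(0.59, [577.4, 274.3, 0.7])]
blue_cup [(0.84, [481.0, 71.2, -0.7]), (0.39, [541.0, -247.3, 91.2])]
blue_cup_rim [(0.58, [482.0, 65.9, 50.1]), (0.22, [667.1, 86.7, 5.3])]
reader [(0.82, [601.2, -239.8, 1.5]), (0.74, [586.1, 230.7, 7.5])]
port_mouth [(0.84, [520.6, -245.3, 80.2])]
shutter_lip [(0.69, [598.7, -240.6, 0.0]), (0.66, [480.6, 66.7, 48.6])]
sample_well [(0.97, [559.4, -247.3, 84.2])]
yellow_applicator [(0.55, [586.6, 231.6, 7.8])]
red_applicator [(0.47, [575.2, 275.4, 8.2])]
yellow_cup [(0.55, [560.9, 105.2, -1.6])]
red_cup [(0.82, [665.6, 85.6, 0.1]), (0.56, [785.6, 103.0, -1.3])]
flour_jar [(0.6, [786.0, 102.2, -2.3])]
1.5
```

View pics/side0.png

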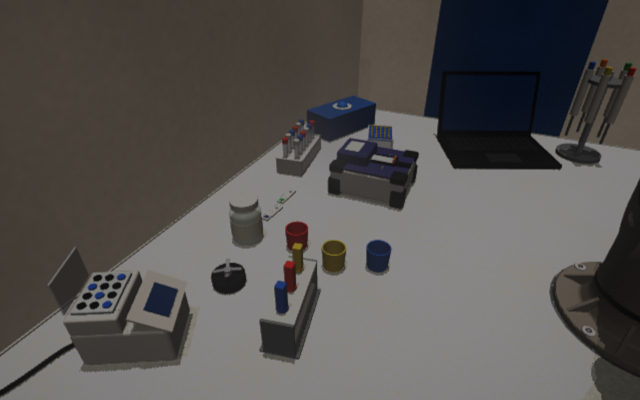

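View pics/top0.png

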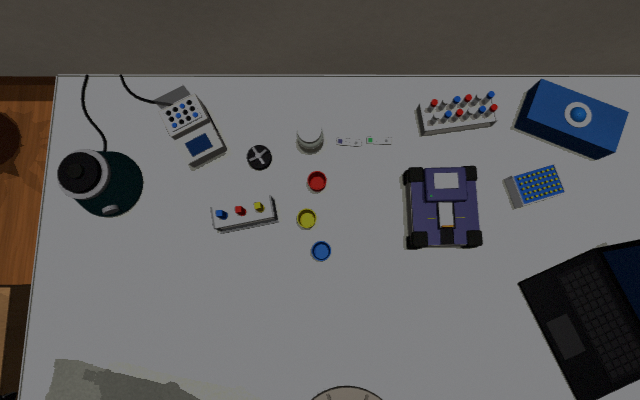

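```bash
cat > h.py <<'E'
import numpy as np, cv2
from scipy.spatial.transform import Rotation as R
from rig import env
def cam(name):
    k=env.get_calibration(name); K=k["intrinsics"]
    if "origin" in k: return K, R.from_rotvec(k["rotation"]).as_matrix(), np.array(k["origin"])
    T=np.array(k["hand_eye"]); Rt=R.from_rotvec(env.current_eef_rot()).as_matrix(); p=np.array(env.current_ee_pos())
    return K, Rt@T[:3,:3], Rt@T[:3,3]+p
def ray(c,u,v):
    K,Rm,o=c; d=Rm@np.linalg.inv(K)@np.array([u,v,1.]); return o,d
def onz(c,u,v,z):
    o,d=ray(c,u,v); return o+d*(z-o[2])/d[2]
def proj(c,P):
    K,Rm,o=c; q=K@(Rm.T@(np.asarray(P,float)-o)); return q[:2]/q[2]
def ori(yaw):  # tool y down, jaw axis z along (cos,sin)
    y=np.array([0,0,-1.]); z=np.array([np.cos(yaw),np.sin(yaw),0]); x=np.cross(y,z)
    return R.from_matrix(np.column_stack([x,y,z])).as_rotvec()
def save(im,n,box=None,s=1):
    if box: im=im[box[1]:box[3],box[0]:box[2]]
    cv2.imwrite(n,cv2.resize(im[:,:,::-1],None,fx=s,fy=s,interpolation=cv2.INTER_CUBIC))
E
python3 - <<'E'
from h import *
print(R.from_rotvec(env.current_eef_rot()).as_matrix().round(2)); print(env.get_calibration("wrist")["hand_eye"])
t=cv2.imread("pics/top0.png")[:,:,::-1]; s=cv2.imread("pics/side0.png")[:,:,::-1]
save(t,"pics/top_reader.png",(390,150,500,260),5)
save(t,"pics/top_stand.png",(200,150,350,270),5)
save(s,"pics/side_reader.png",(320,120,430,210),7)
for y in (0,np.pi):
  for yaw in (0.2,):
    for p in ([567,320,250],[480,68,200],[550,-244,200]):
      q=env.solve_ik(p,ori(yaw+y)); print(y,p,None if q is None else np.round(q,2))
E
```

```text
[[ 0.97 -0.    0.23]
 [-0.23 -0.    0.97]
 [-0.   -1.   -0.  ]]
[[ 1.15878885e-03  9.63860001e-01  2.66406749e-01 -6.71751097e+01]
 [-9.00248419e-04 -2.66405814e-01  9.63860535e-01 -1.41514868e+02]
 [ 9.99998923e-01 -1.35674310e-03  5.59005355e-04 -1.63836971e-02]
 [ 0.00000000e+00  0.00000000e+00  0.00000000e+00  1.00000000e+00]]
0 [567, 320, 250] [-1.    0.41  0.52  1.66 -0.22  1.13 -0.22]
0 [480, 68, 200] [-0.94  0.17  0.75  2.09 -0.15  0.93  0.09]
0 [550, -244, 200] [-0.49  0.59  1.14  1.85 -0.6   1.1   1.07]
3.141592653589793 [567, 320, 250] [-0.57  0.37 -0.05  1.64  0.02  1.13  2.71]
3.141592653589793 [480, 68, 200] [-1.34  0.42  1.35  2.1  -0.49  1.   -2.67]
3.141592653589793 [550, -244, 200] [-0.52  0.64  1.21  1.85 -0.67  1.13 -2.  ]
```

View pics/top_reader.png

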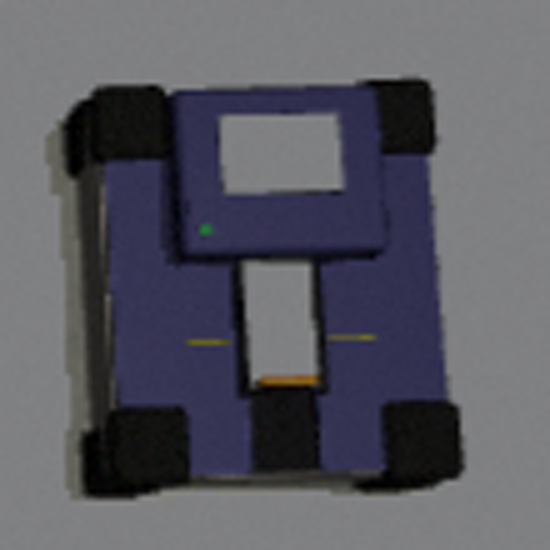

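View pics/top_stand.png

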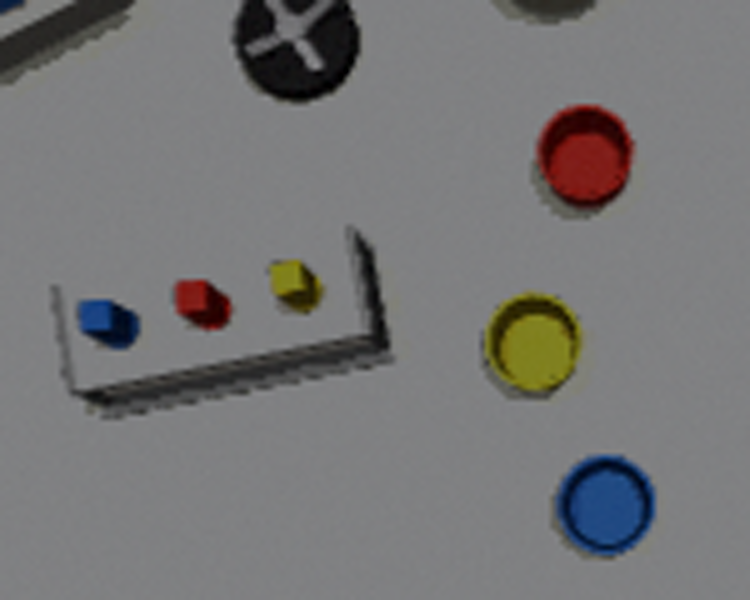

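Run:
```python
from h import *
c=cam("top")
f=lambda u,v,z,ox,oy: onz(c,u/5+ox,v/5+oy,z)[:2].round(1)
b=f(95,316,135,200,150);r=f(190,298,135,200,150);y=f(288,275,135,200,150); print(b,r,y)
d=b-y; print("stand yaw",np.arctan2(-d[0],d[1]))
print("cup",f(606,505,50,200,150))
L=f(207,342,85,390,150);Rr=f(352,337,85,390,150);print("lines",L,Rr,(L+Rr)/2, "yaw",np.arctan2(-(L-Rr)[0],(L-Rr)[1]))
print("lip",f(258,381,101,390,150),f(322,379,101,390,150))
# corners top 90
q=np.array([f(*p,90,390,150) for p in ((95,88),(433,80),(463,480),(105,490))]); print(q)
print("port",f(252,468,85,390,150),f(318,470,85,390,150),f(245,262,85,390,150),f(318,262,85,390,150))
yaw=np.arctan2(-d[0],d[1])
env.gripper_to(60,f_grip=60)
env.move_ptp([b[0],b[1],200],ori(yaw))
print(env.current_t(),env.current_joint_pos().round(2))
cw=cam("wrist"); im=env.camera("wrist"); save(im,"pics/w1.png")
for t in ["blue_applicator","stand","blue_tip"]: print(t,[(round(d["p"],2),np.round(d["position"],1)) for d in env.pinpoint("wrist",t)])
print("pred handle px",proj(cw,[b[0],b[1],135]))
```

```text
[567.3 320.3] [576.5 273.8] [588.3 225.9]
stand yaw 0.21889326170687767
cup [480.8  69.9]
lines [ 564.  -209.6] [ 567.1 -282.8] [ 565.55 -246.2 ] yaw 0.042324435916605944
lip [ 542.9 -230.6] [ 544.1 -262.4]
[[ 694.6 -155.4]
 [ 699.7 -328.7]
 [ 495.3 -333.2]
 [ 488.7 -155.3]]
port [ 500.6 -230. ] [ 499.9 -262.9] [ 605.1 -230.3] [ 605.4 -267.3]
3.8 [-0.99  0.45  0.51  1.71 -0.25  1.04 -0.18]
blue_applicator [(0.63, array([569.3, 321.3,   8.1]))]
stand [(0.86, array([574.9, 273.3,   1.9])), (0.61, array([7.936e+02, 1.039e+02, 2.000e-01]))]
blue_tip []
pred handle px [319.78210619 212.38190673]
```

View pics/w1.png

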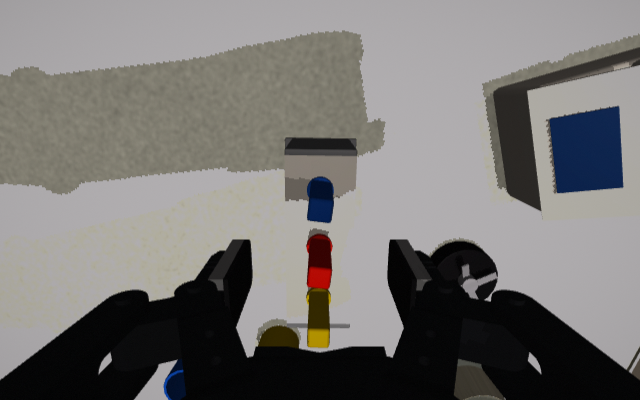

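Run:
```python
from h import *
im=cv2.imread("pics/w1.png")[:,:,::-1]; cw=cam("wrist"); print(cw[0][0,0])
save(im,"pics/w1z.png",(270,160,370,260),6)
yaw=0.219
for b in ([567.3,320.3],[568.5,320.8]):
  for z in (135,83): print(z,[ (proj(cw,[b[0]+dx*np.cos(yaw)-dy*np.sin(yaw),b[1]+dx*np.sin(yaw)+dy*np.cos(yaw),z]).round(1)-[270,160])*6 for dx,dy in ((-8,8),(8,8),(8,-8),(-8,-8))])
```

```text
342.5759159343519
135 [array([220.2, 232.8]), array([373.2, 232.8]), array([371.4, 376.8]), array([221.4, 376.8])]
83 [array([234.6, 120. ]), array([358.8, 120. ]), array([357.6, 239.4]), array([235.8, 239.4])]
135 [array([232.2, 231. ]), array([385.2, 231. ]), array([383.4, 375. ]), array([233.4, 375. ])]
83 [array([244.2, 118.2]), array([368.4, 118.2]), array([367.2, 237.6]), array([245.4, 237.6])]
```

View pics/w1z.png

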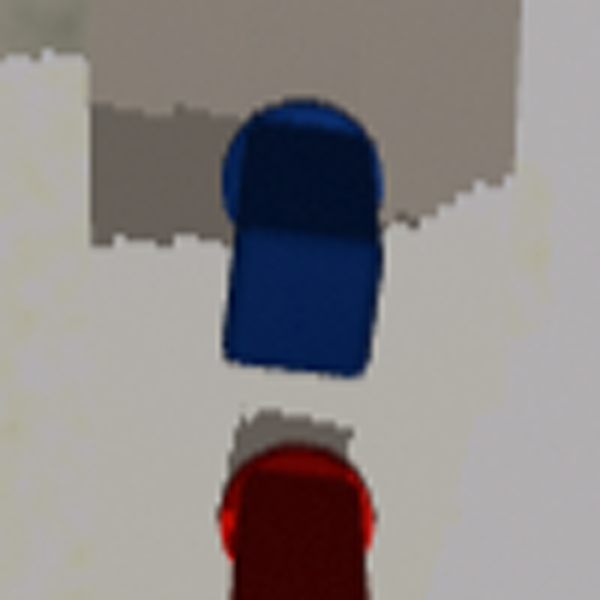

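Run:
```python
from h import *
b=[567.9,320.7]; o=ori(0.12)
env.move_ptp([*b,170],o)
env.line_to([*b,93],rate=100)
env.gripper_to(0,f_grip=60)
print(env.current_t(),env.current_ee_pos(),env.current_grip_width(),env.current_contact_force())
```

```text
5.6333 [568.07964993 320.82210015  93.43945012] 15.408517180584832 [-1.92149472 -0.20701889  5.88943908]
```

Run:
```python
from h import *
env.line_to([567.9,320.7,240],rate=150)
print(env.current_t(),env.current_ee_pos(),env.current_grip_width(),env.current_contact_force())
for c in ("side","top","wrist"):
    C=cam(c);im=env.camera(c); save(im,f"pics/{c}2.png")
    for t in ("blue_tip","blue_applicator"): print(c,t,[(round(d["p"],2),np.round(d["position"],1)) for d in env.pinpoint(c,t)])
C=cam("side"); p=env.current_ee_pos()-[0,0,83]; print(proj(C,p),proj(C,p+[0,0,70]))
im=cv2.imread("pics/side2.png")[:,:,::-1]; x,y=map(int,proj(C,p)); save(im,"pics/side2z.png",(max(x-60,0),max(y-80,0),x+60,y+40),5); print(x-60,y-80)
```

```text
6.7667 [567.43776303 320.54349455 239.00735041] 15.330110385990105 [ 0.21177008 -0.0658369  -0.43342945]
side blue_tip [(0.87, array([566. , 318.8, 153.9])), (0.41, array([570.4, 320. , 152.3]))]
side blue_applicator [(0.87, array([569.9, 319.2, 155.1]))]
top blue_tip [(0.59, array([567.9, 320.4, 156.5]))]
top blue_applicator [(0.63, array([566.3, 319.3, 158.7])), (0.49, array([574.7, 275.5,  10. ]))]
wrist blue_tip [(0.79, array([564.9, 316.1, 154.5]))]
wrist blue_applicator []
[279.24330627 273.14055789] [276.40253879 237.00106378]
219 193
```

View pics/side2z.png

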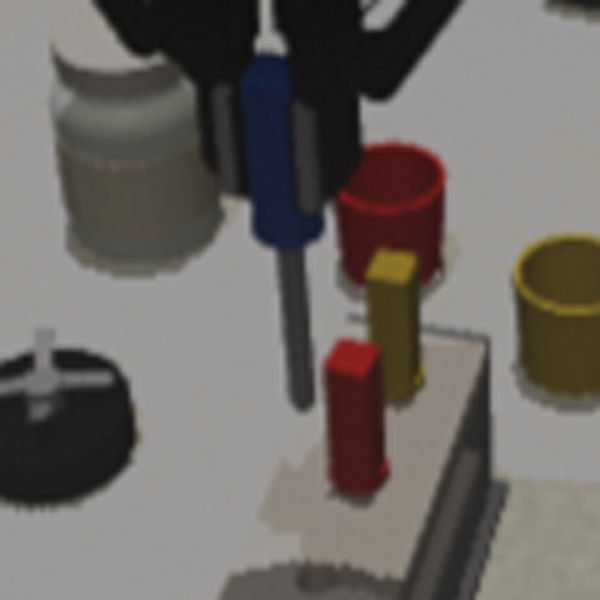

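View pics/wrist2.png

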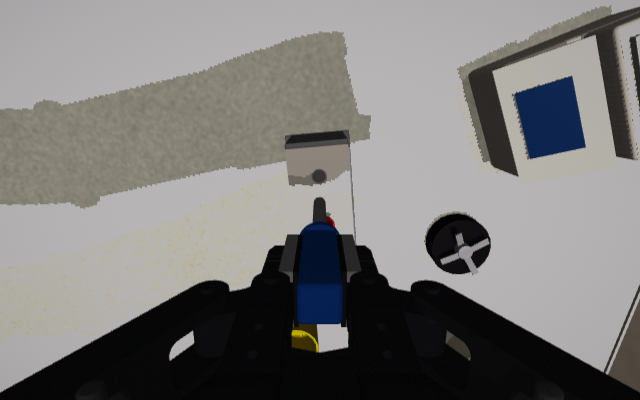

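```bash
python3 - <<'E'
from h import *
env.line_to([480.7,69.3,240],ori=ori(0.12),rate=250)
for c in ("side","top"):
    env.camera(c)
    for t in ("blue_tip","blue_cup_rim"): print(c,t,[(round(d["p"],2),np.round(d["position"],1)) for d in env.pinpoint(c,t)])
env.line_to([480.7,69.3,150],rate=150)
for c in ("side","wrist"): save(env.camera(c),f"pics/{c}3.png")
print(env.current_t(),env.current_ee_pos(),env.current_joint_pos().round(2))
E
python3 -c "
from h import *
im=cv2.imread('pics/side3.png')[:,:,::-1]; save(im,'pics/side3z.png',(310,170,440,290),5)"
```

```text
side blue_tip [(0.91, array([478.8,  68.6, 158.5]))]
side blue_cup_rim [(0.58, array([484.3,  69.5, 155.7])), (0.56, array([482.5,  70.4,  45.5]))]
top blue_tip []
top blue_cup_rim []
9.5833 [481.30709184  69.44624385 150.90769774] [-0.82  0.25  0.64  2.13 -0.2   0.82  0.06]
```

View pics/side3z.png

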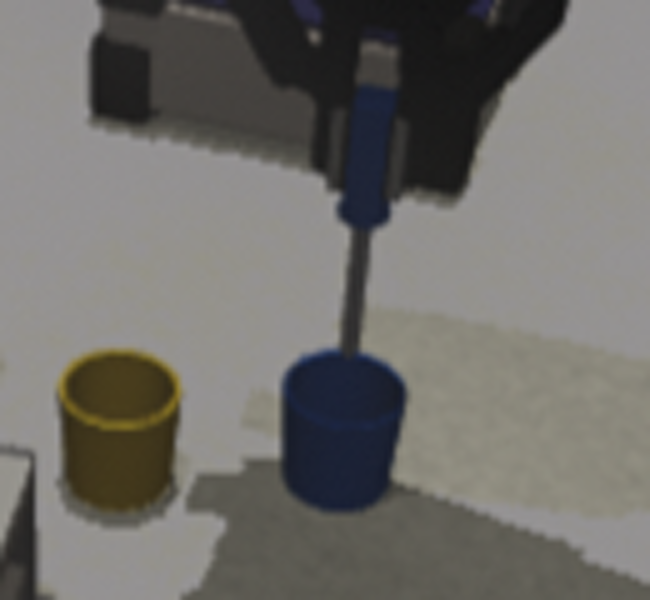

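View pics/wrist3.png

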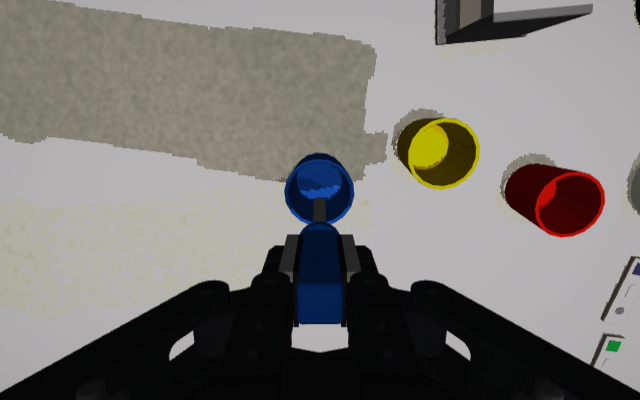

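Run:
```python
from h import *
env.line_to([480.7,69.3,109.5],rate=100)
env.dwell(0.6); print(env.current_t(),env.current_ee_pos(),env.current_contact_force(),env.current_grip_width())
env.camera("side");
for t in ("blue_cup",): print([(round(d["p"],2),np.round(d["position"],1)) for d in env.pinpoint("side",t)])
env.line_to([480.7,69.3,250],rate=200)
q=env.solve_ik([500,-150,250],ori(0.03)); print(q)
env.move_ptp([500,-150,250],ori(0.03))
print(env.current_t(),env.current_joint_pos().round(2))
for p in ([519,-246,240],[519,-246,174],[560,-246,174]):
    q=env.solve_ik(p,ori(0.03)); print(None if q is None else q.round(2))
C=cam("wrist"); save(env.camera("wrist"),"pics/w4.png")
for t in ("port_mouth","shutter_lip","sample_well","reader"): print(t,[(round(d["p"],2),np.round(d["position"],1)) for d in env.pinpoint("wrist",t)])
for t,P in (("lineL",[564,-209.6,85]),("well",[561,-246,84])): print(t,proj(C,P))
save(env.camera("side"),"pics/s4.png")
```

```text
10.7417 [480.70073627  69.32983041 109.53602956] [-0.22150135 -0.36286581 -0.50552384] 15.061118723940398
[(0.86, array([481.2,  63.9,   1.6]))]
[-0.58584186  0.20368753  0.87456107  1.96089134 -0.17927765  1.05595246
  0.3974203 ]
12.575 [-0.59  0.2   0.87  1.96 -0.18  1.06  0.4 ]
[-0.37  0.35  0.89  1.86 -0.3   1.07  0.66]
[-0.33  0.43  0.85  1.93 -0.4   0.96  0.74]
[-0.32  0.51  0.85  1.84 -0.45  1.    0.75]
port_mouth []
shutter_lip []
sample_well [(0.8, array([ 558.6, -246.5,   87.1]))]
reader []
lineL [384.48069226 238.97191985]
well [378.36325103 272.57850969]
```

View pics/w4.png

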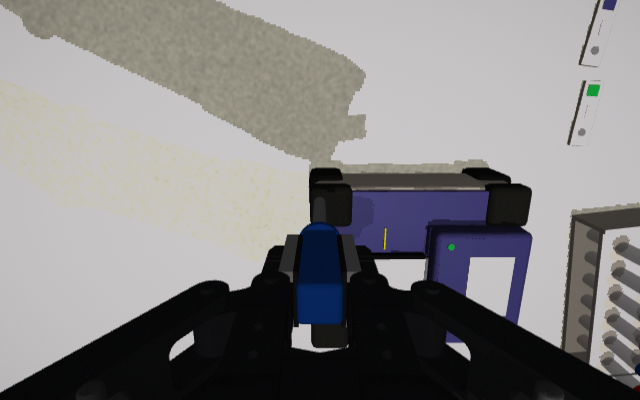

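View pics/s4.png

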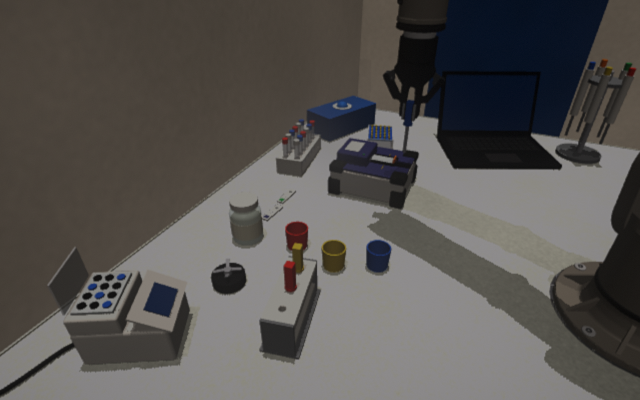

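Run:
```python
from h import *
env.line_to([500,-310,250],ori=ori(0.03),rate=250)
C=cam("wrist"); im=env.camera("wrist"); save(im,"pics/w5.png"); np.savez("w5.npz",K=C[0],R=C[1],o=C[2])
print(env.current_t(),env.current_ee_pos(),env.current_eef_rot()-ori(.03))
for t in ("port_mouth","shutter_lip","sample_well","reader"): print(t,[(round(d["p"],2),np.round(d["position"],1)) for d in env.pinpoint("wrist",t)])
save(im,"pics/w5z.png",(260,130,440,265),4.4)
```

```text
13.7167 [ 500.24814752 -308.79702078  249.82722859] [-0.0001797  -0.00042297  0.00148887]
port_mouth [(0.73, array([ 517.2, -245.9,   80.6])), (0.42, array([ 500.2, -312.5,  166.5]))]
shutter_lip []
sample_well [(0.78, array([ 561.4, -242.2,   86.3]))]
reader [(0.7, array([ 599.1, -242.4,    5.3]))]
```

View pics/w5.png

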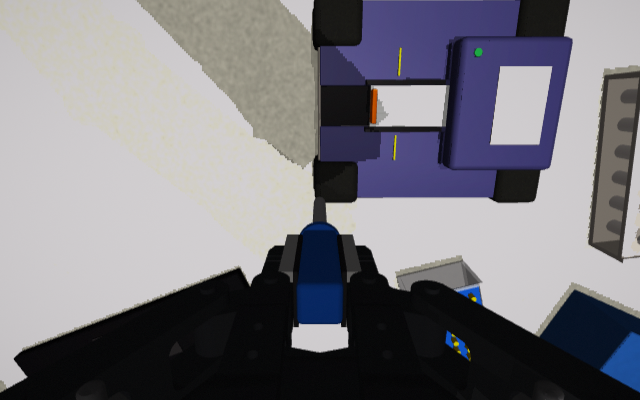

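View pics/w5z.png

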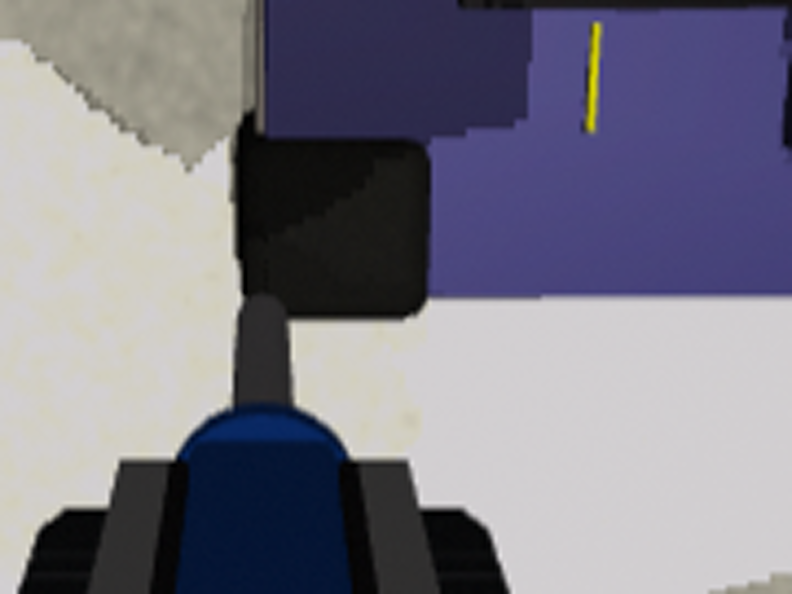

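Now measure the reader from this picture: yellow line segments, orange lip, port edges.

Run:
```python
from h import *
d=np.load("w5.npz"); C=(d["K"],d["R"],d["o"])
im=cv2.imread("pics/w5.png")[:,:,::-1]; save(im,"pics/w5y.png",(310,30,470,180),5)
hsv=cv2.cvtColor(im,cv2.COLOR_RGB2HSV)
m=cv2.inRange(hsv,(25,150,120),(35,255,255)); 
n,l,st,ce=cv2.connectedComponentsWithStats(m)
for i in range(1,n):
    if st[i,4]>10:
        ys,xs=np.where(l==i); w=np.array([onz(C,x,y,85)[:2] for x,y in zip(xs,ys)])
        print("Y",st[i],w.mean(0).round(1),w.min(0).round(1),w.max(0).round(1))
m=cv2.inRange(hsv,(5,150,120),(20,255,255)); n,l,st,ce=cv2.connectedComponentsWithStats(m)
for i in range(1,n):
    if st[i,4]>10: print("O",st[i],ce[i])
# edges of orange block at z=101
print(onz(C,371,88,101).round(1),onz(C,371,123,101).round(1))
```

```text
Y [398  48   4  28  52] [ 564.2 -209.4] [ 563.2 -220.1] [ 565.1 -198.9]
Y [393 135   3  25  41] [ 566.3 -281.1] [ 565.4 -291.8] [ 567.2 -270.4]
Y [472 297   4   5  15] [ 659.8 -431.8] [ 658.  -434.5] [ 661.5 -429.9]
Y [454 342   5   4  16] [ 649.3 -485.7] [ 647.1 -487.6] [ 651.4 -483.8]
O [372  89   5  35 145] [374.06206897 106.02068966]
[ 539.7 -231.8  101. ] [ 541.6 -259.6  101. ]
```

View pics/w5y.png

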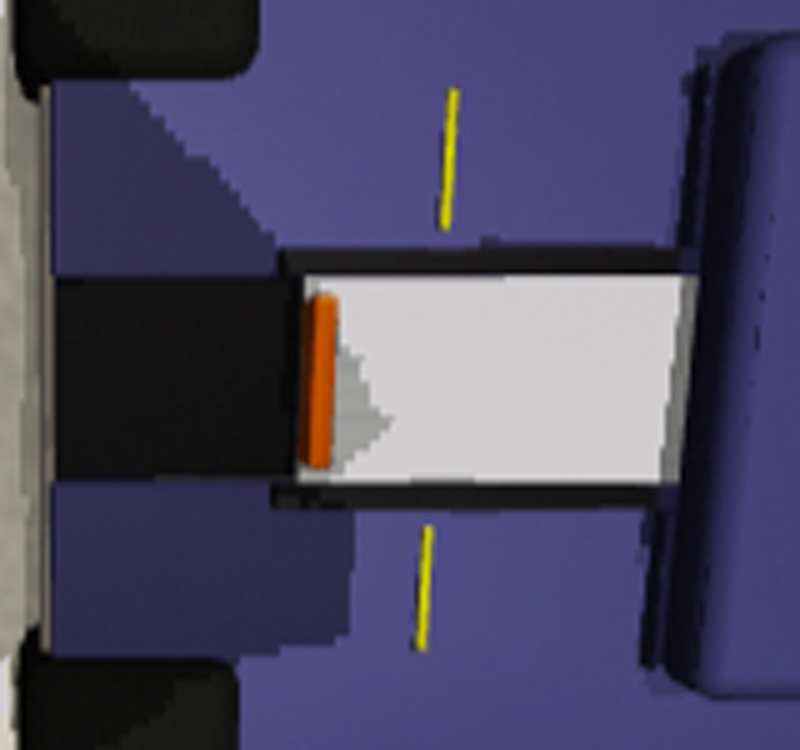

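```bash
cat >> h.py <<'E'
YAW=0.032; WELL=np.array([561.3,-245.5])
def rd(rx,z,ry=0):
    c,s=np.cos(YAW),np.sin(YAW); dx=rx+35
    return [WELL[0]+c*dx-s*ry, WELL[1]+s*dx+c*ry, z]
E
python3 - <<'E'
from h import *
env.line_to(rd(-78,250),ori=ori(YAW),rate=200)
env.camera("side")
print([(round(d["p"],2),np.round(d["position"],1)) for d in env.pinpoint("side","blue_tip")], env.current_ee_pos())
env.line_to(rd(-78,190),rate=120)
env.line_to(rd(-78,173),rate=50)
env.dwell(.2)
print(env.current_t(),env.current_ee_pos(),env.current_contact_force(), rd(-78,173))
C=cam("side");im=env.camera("side"); save(im,"pics/s6.png",(320,110,440,210),6)
print([(round(d["p"],2),np.round(d["position"],1)) for d in env.pinpoint("side","blue_tip")])
print((proj(C,env.current_ee_pos()-[0,0,83])-[320,110])*6)
save(env.camera("wrist"),"pics/w6.png")
E
```

```text
[(0.73, array([ 515.6, -245.3,  167.1])), (0.56, array([ 519.9, -247.7,   79.6]))] [ 518.11998374 -247.22097782  250.14253209]
15.8333 [ 518.43291905 -246.96266023  173.21175716] [-0.84040646  0.73214436  0.28635423] [np.float64(518.3220141213654), np.float64(-246.87576517469006), 173]
[(0.79, array([ 517.8, -245.8,   94.3])), (0.3, array([ 522.2, -248.5,   92.5]))]
[499.97731956 313.93564063]
```

View pics/s6.png

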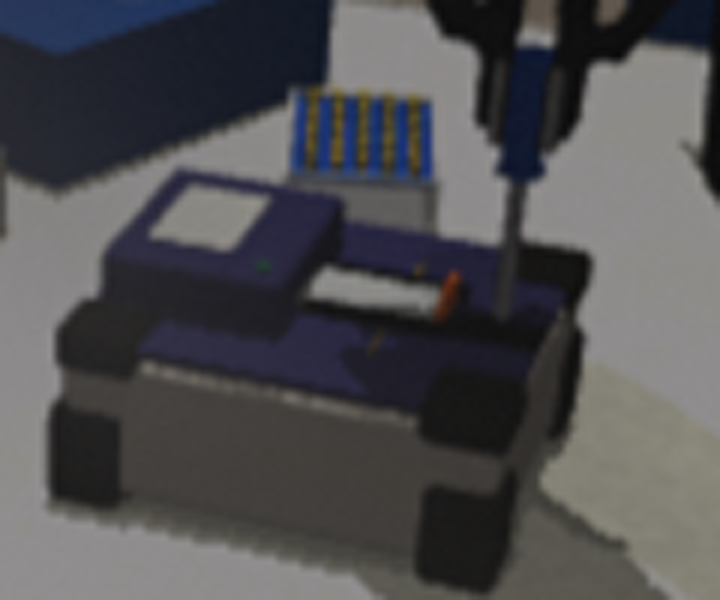

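View pics/w6.png

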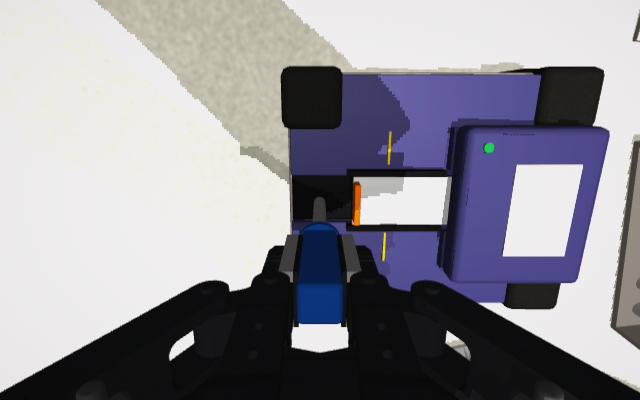

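Run:
```python
from h import *
for x in (-64,-56,-48,-42):
    env.line_to(rd(x,173),rate=30); env.dwell(.15); print(x,env.current_t(),env.current_ee_pos().round(1),env.current_contact_force().round(2))
C=cam("side");im=env.camera("side"); save(im,"pics/s7.png",(320,110,440,210),6)
W=cam("wrist"); im=env.camera("wrist");save(im,"pics/w7.png",(280,120,440,260),5)
for rx in (-55,-45,-41,-37,-31): print(rx,((proj(W,rd(rx,101))-[280,120])*5).round(),((proj(C,rd(rx,101))-[320,110])*6).round())
```

```text
-64 16.75 [ 532.2 -246.5  173. ] [-0.63  0.16  0.36]
-56 17.3167 [ 540.2 -246.2  172.9] [-1.58  0.06  0.28]
-48 17.8833 [ 548.2 -245.9  173. ] [-1.93 -0.3  -0.11]
-42 18.3833 [ 554.2 -245.7  173. ] [-1.82  0.84  0.08]
-55 [ 97. 432.] [452. 283.]
-45 [173. 432.] [430. 279.]
-41 [204. 432.] [421. 277.]
-37 [235. 432.] [413. 276.]
-31 [281. 432.] [400. 273.]
```

View pics/s7.png

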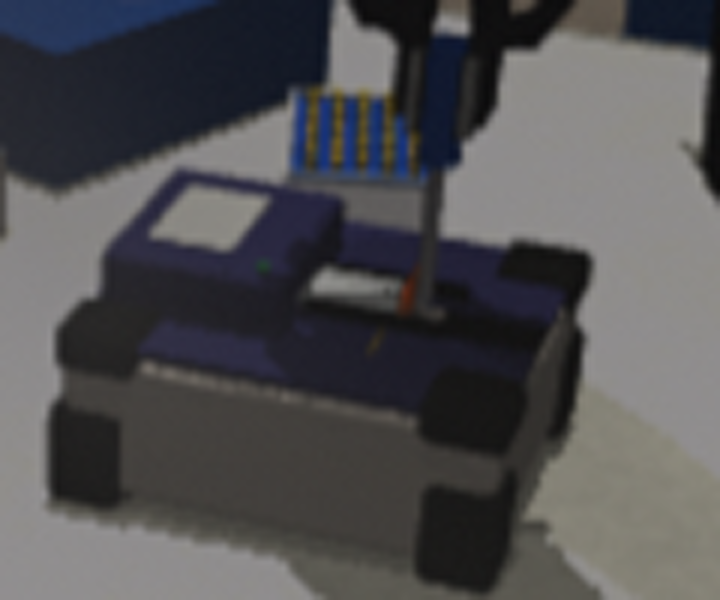

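View pics/w7.png

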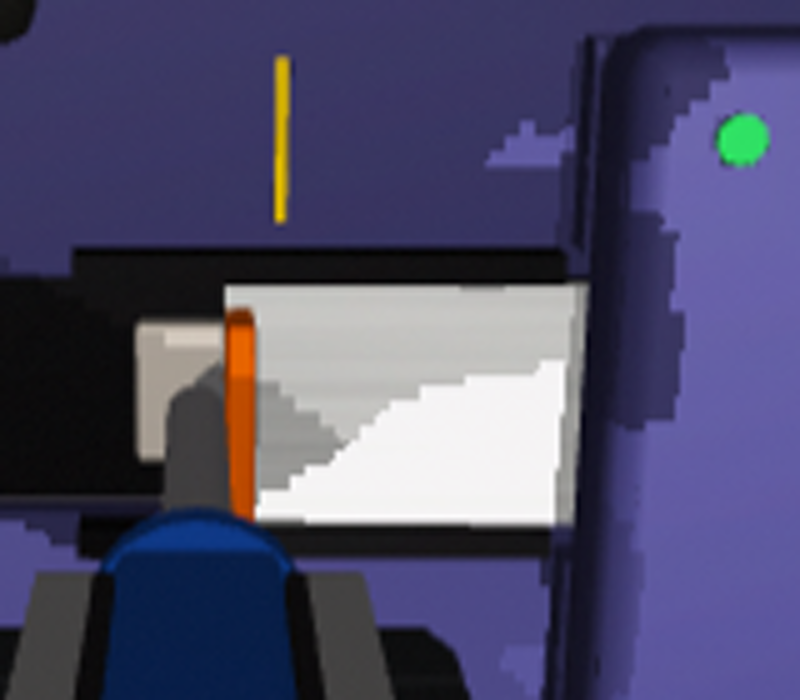

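Run:
```python
from h import *
env.line_to(rd(-35.2,173),rate=20); env.dwell(.6)
print(env.current_t(),env.current_ee_pos().round(1),rd(-35.2,173),env.current_contact_force().round(2),env.current_grip_width())
C=cam("side");im=env.camera("side"); save(im,"pics/s8.png",(320,110,440,210),6)
print([(round(d["p"],2),np.round(d["position"],1)) for d in env.pinpoint("side","blue_tip")])
print([(round(d["p"],2),np.round(d["position"],1)) for d in env.pinpoint("side","shutter_lip")])
W=cam("wrist"); im=env.camera("wrist");save(im,"pics/w8.png",(280,120,440,260),5)
for rx in (-37,-34,-31,-28): print(rx,((proj(W,rd(rx,101))-[280,120])*5).round(),((proj(W,rd(rx,85,36))-[280,120])*5).round(),((proj(C,rd(rx,101))-[320,110])*6).round())
f=[]
for i in range(8): f.append(env.current_contact_force()); env.dwell(.03)
print(np.mean(f,0))
save(env.camera("top"),"pics/t8.png")
```

```text
19.575 [ 561.1 -245.5  173. ] [np.float64(561.1001023912621), np.float64(-245.50639890778925), 173] [-2.58  0.11  0.18] 15.109100705698056
[(0.65, array([ 557.9, -246.2,   89.8]))]
[(0.72, array([668.7,  87.8,   0. ])), (0.54, array([ 561.6, -240.3,   90.6])), (0.36, array([ 556.8, -245.9,   89.5]))]
-37 [182. 432.] [182. 140.] [413. 276.]
-34 [205. 432.] [204. 140.] [406. 275.]
-31 [228. 432.] [227. 140.] [400. 273.]
-28 [251. 432.] [249. 140.] [393. 272.]
[-3.35862674 -0.17030887 -0.40057222]
```

View pics/s8.png

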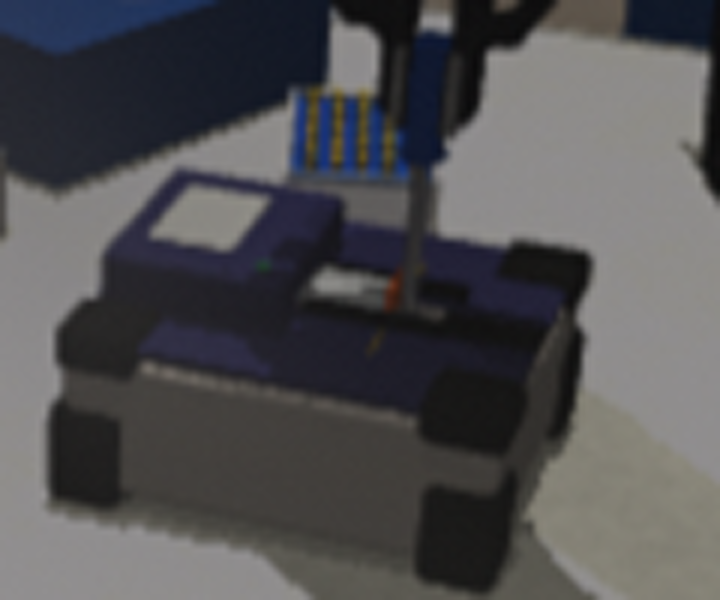

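View pics/w8.png

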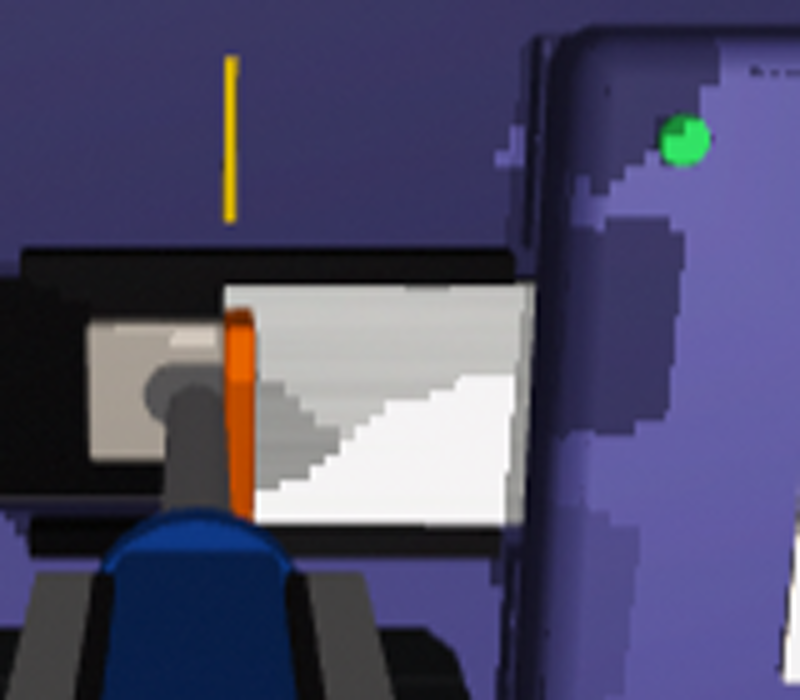

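View pics/t8.png

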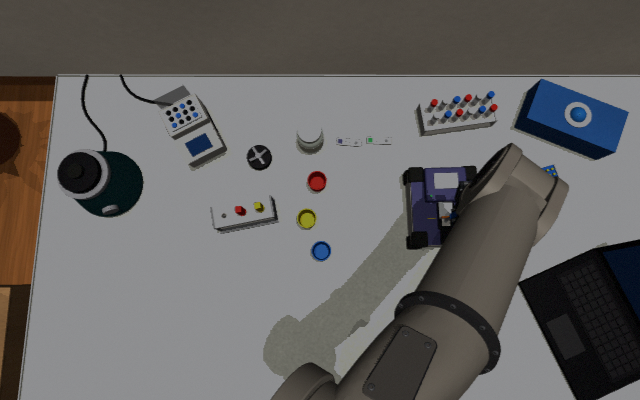

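Run:
```python
from h import *
print(env.current_t(),env.current_contact_force().round(2),env.current_grip_width(),env.current_ee_pos().round(1))
env.hand_in()
```

```text
20.0917 [-3.4  -0.64 -0.98] 15.356765700520459 [ 561.1 -245.5  173. ]
the job is handed in; nothing more can be done
```

I took the blue applicator out of its stand and dipped its tip to about half depth in the blue cup, about 27 mm above the underside by arm position. I then set it in the reader's port and pushed the shutter back to half travel. I handed in at about 20 s, still gripping the applicator and holding the shutter against its spring; no verdict is reported.

**Last checks:**
- **Shutter travel:** in the wrist picture the lip's face was level with the yellow line, within about 0.5 mm. The push read about 3.4 N, which is what the spring should give at half travel.
- **Tip:** it stood over the sample well. By arm position it was about 6 mm above it, within a millimetre or two.
- **Grip and clearance:** the finger opening was a steady 15.3 mm on the 16 mm handle. The fingers were about 60 mm above the reader's highest part.
- **Everything else:** the blue cup stood upright, and it and the bystanders looked unmoved in the top picture.

**Disagreements:**
- The network put the blue cup about 5 mm off in y during the dip, but nothing was touched in the force readings.
- Its top-ranked match for the shutter lip at the end was wrong (it pointed at the red cup), so I used the wrist picture and the force instead.

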